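Set the rotary specimen stage to the tab's line and press its key

ROBOT

A 6-joint arm with a two-finger parallel gripper is mounted at the origin on a cart in front of the work surface, level with it; the furniture and walls round the work are solid. World frame = base frame: x ahead of the robot, y to its left, z up, the work surface at z = 0. Lengths are in m, angles in rad, forces in N, time in s.
With the tool pointing down it reaches from about 0.35 to 0.975 m from the base axis. Payload 4.9 kg.
Tool frame: the origin (TCP) lies midway between the tips of the shut fingers; the grasp point (between the pads) lies manip.grip_depth behind it (manip.grip_depth is the distance from the TCP to the grasp point, in m); z points along the fingers, x is the direction in which the jaws open and shut, and the axes are right-handed (so a half turn about z gives the same grasp; the last joint's range is limited). The gripper opens to 85 mm and grips with 20 to 120 N. Pads are 22 mm wide; open, the fingers measure 114 mm over their backs; the gripper's body (76 mm by 85 mm) begins 54 mm behind the grasp point. The pads swing forward as they close: fully open they stand 13 mm farther back than shut.
Start: joints at [-1.243, 0.053, 1.613, -0, 1.476, -0.119], TCP at [0.27, -0.564, 0.231] pointing down, gripper open.
Joint ranges: [-3.01, 3.01], [-1.01, 2.22], [0.06, 2.58], [-1.02, 4.17], [0.09, 2.62], [-3.14, 3.14]. Speed limits (rad/s): [2.57, 2.57, 3.14, 3.14, 3.14, 3.14].

INTERFACE

Orientations are given as a unit quaternion [w, x, y, z].
In Python, from plant import state, grab_frame, ticket, manip gives the robot as it stands.
- The arm moves only by the tool carry_out, never from a script. Its argument "moves" is a list that holds one entry, the list of rows, each a list of 7 numbers: the turn, a rotation vector about the tool's x, y, z each as a share of 5 degrees, from -1 to 1, then the shift along the tool's x, y, z each as a share of 0.04 m, from -1 to 1, then the gripper command: -1 is shut, 1 is fully open, values between are in proportion. A call has 1 to 8 rows; each row shifts and turns the commanded pose from where the row before left it, along the tool's axes as they then stand; what a row does not reach is not made up. A row lasts 1/12 s, in which the tool goes at most 41.7 mm and 7.16 degrees, less where a joint would pass 70% of its speed; a pose out of reach is approached as far as the arm can. A call with a number of a shift or a turn outside -1 to 1 is refused whole. A call with a gripper value outside its range is refused whole. The fingers move at their own pace and stop on an object; the grip force is fixed at half the most. Time passes only in rows, so rows that do not move let the fingers close. It gives the time, the measured TCP pose, the force and the opening at its end, in the units of the state.
- state(): the state, without advancing time (a new reading comes with each control period).
- grab_frame(name): name is "scene" or "top"; returns a dict with "frame" (384x512x3 uint8, red, green, blue), "z_map" (384x512 float32, m along the optical axis (not along the pixel's ray), 0 where there is no reading), "K" (3x3 intrinsics, pixels), "k1" (the pictures are not rectified: a ray, as slopes to the right and down, at radius r is drawn at 1 + k1 r^2 times it, then the intrinsics apply), "world_from_camera" (4x4, takes a point from camera to world coordinates). Camera axes: x right, y down, z forward; pixel columns grow to the right and rows downward; lengths in m; the calibration is good to about 2 mm. A picture is of the moment at which its call begins.
- ticket.job_done(): hands the job in, once; it reports no verdict.
The state is a dict: "time": time; "joint_pos": joint angles; "joint_vel": joint speeds; "joint_efforts": joint torques, N m; "tool_pos": TCP position; "tool_rot": TCP orientation; "contact_force": force on the tool from outside, world axes, zero at the start; "ft_torque": the same for the moment, N m; "gripper_width": opening from 0.0 (shut) to 1.0 (fully open).
Only numpy, scipy, OpenCV 4.12 (cv2) and the standard library are available. Lean on these libraries where they do the work, as an engineer would, in place of code of your own. Each camera call takes 0.05 s, during which the arm holds its last target.

TASK

With a closed fingertip push the upright peg of the round rotary stage, either way round, until the black index line on the stage lines up with the black line on the setting tab at its rim. Then, with the stage left there, press the round key on the instrument down to its stop and let it come back up. Push gently and do not squeeze the peg, do not press the key before the lines agree, and leave the weighing bottles and the wooden spatula where they are.

Things in the scene. Friction and masses are not known exactly. Their poses are not given: they have to be found in the camera images.
- stage_base: Grey box-shaped instrument fixed on the worktop, 40 mm high, carrying the rotary stage, a ring of small scale lines round it (ring radius 98 mm) and the key. Origin at worktop height under the stage's axis; the box reaches 100 mm from it to its +x, -x and +y, 192 mm to its -y. z up.
- dial: Rotary stage: aluminium disc, radius 78 mm, top 54 mm above the worktop; turns either way without a stop about its vertical axis and stays where left (about 2 N at the peg turns it). Origin on the axis, 42 mm above the worktop. Own -x points along the black index line (4 x 36 mm), +x to the peg opposite. A fixed petri dish (60 mm across) lies on its centre, top 70 mm above the worktop.
- index_line (a point): Outer end of the index line on the stage's top face, 76 mm from the axis, 54 mm above the worktop. Its axes are those of the stage.
- peg (a point): Top centre of the steel peg that stands on the stage, 56 mm from the axis on the side opposite the index line. The peg is 12 mm thick (14 mm at the head, 18 mm at its foot), 46 mm tall, from 54 to 100 mm above the worktop; push its side above the petri dish's top.
- set_tab: Small fixed grey block at the stage's rim, 24 mm wide, top 54 mm above the worktop, with one black line 4 mm wide; its place varies, within 35 degrees of the instrument's -x. Origin on the stage's axis at worktop height; own -x points from the axis along the black line. The stage is set when its -x and the tab's -x point the same way.
- target_line (a point): Inner end of the black line on the setting tab, 80 mm from the stage's axis, 54 mm above the worktop; the index line's outer end must come to lie 4 mm inside it.
- read_key (a joint): Travel of the round grey key (28 mm across) in m: 0 up, 0.006 fully down; it is sprung and takes about 5 N to push fully down.
- read_key_top (a point): Centre of the key's top face. The key lies 148 mm to the instrument's -y side of the stage's axis and is pressed straight down.
- weigh_bottle_near: Loose glass weighing bottle, 42 mm across, 58 mm tall, standing in front of the instrument; origin at the centre of its underside. To be left alone.
- weigh_bottle_side: Loose glass weighing bottle, 42 mm across, 58 mm tall, standing at the instrument's +y side; origin at the centre of its underside. To be left alone.
- spatula: Loose wooden spatula, 176 x 16 x 8 mm, lying behind the instrument; origin at the centre of its underside, long along its y. To be left alone.

How it is judged:
By the outcome, as a careful person would: the job done as asked, in the order asked, and still so for the second after the job is handed in, with the robot touching nothing.
It also fails if it takes over 48 s, if anything falls off the work surface, if the arm or the gripper's body presses on something with over 40 N, if the wrist force passes 120 N, or if a joint passes its speed limit or range.

## Working session

There is one attempt and no reset: what is moved stays moved. The work goes in short steps, Python scripts to look and compute and a tool call to move; the robot and the scene stay as the last step left them, time stands still between calls to the robot, and variables do not carry over. Pictures are saved under pics/ and viewed, and the job is handed in when it is done.

Besides the shell and the picture viewer there is one more tool, called after ">>>" as name(argument=value, ...) on one line, values as JSON. carry_out: Moves the arm, as the interface text tells. Shift numbers are shares of 0.04 m and turn numbers shares of 5 degrees, none past 1 either way. Its arguments: {"type":"object","properties":{"moves":{"type":"array"}},"required":["moves"]}

```bash
mkdir -p pics; ls; cat > h.py <<'E'
import numpy as np,cv2
from plant import state,grab_frame,ticket,manip
def save(n,f): cv2.imwrite('pics/'+n,cv2.cvtColor(f['frame'],cv2.COLOR_RGB2BGR))
def ray(f,u,v):
    K=f['K'];k=float(f['k1'])
    d=cv2.undistortPoints(np.array([[[u,v]]],float),K,np.array([k,0,0,0,0.]))[0,0]
    T=f['world_from_camera'];return T[:3,3],T[:3,:3]@np.array([d[0],d[1],1])
def onz(f,u,v,z):
    o,d=ray(f,u,v);return o+d*(z-o[2])/d[2]
def proj(f,p):
    T=f['world_from_camera'];c=T[:3,:3].T@(np.array(p)-T[:3,3]);x=c[:2]/c[2];x=x*(1+f['k1']*(x@x));K=f['K'];return K[0,0]*x[0]+K[0,2],K[1,1]*x[1]+K[1,2]
E
python3 - <<'E'
from h import *
import pickle
s=state();print({k:np.round(v,3) for k,v in s.items()},manip.grip_depth)
fs={}
for n in('scene','top'):
    f=grab_frame(n);fs[n]=f;save(n+'0.png',f);print(n,f['K'],f['k1'],np.round(f['world_from_camera'],3))
pickle.dump(fs,open('f0.pkl','wb'))
E
```

```text
pics
{'time': np.float64(0.0), 'joint_pos': array([-1.243,  0.053,  1.614,  0.   ,  1.476, -0.119]), 'joint_vel': array([-0.   ,  0.002, -0.001, -0.002, -0.001, -0.001]), 'joint_efforts': array([-1.0000e-03, -3.9368e+01, -3.7018e+01, -0.0000e+00,  7.0000e-03,
        0.0000e+00]), 'tool_pos': array([ 0.27 , -0.563,  0.23 ]), 'tool_rot': array([-0.001,  0.846, -0.533, -0.001]), 'contact_force': array([-0.881, -1.188,  0.263]), 'ft_torque': array([-0.08 ,  0.038, -0.011]), 'gripper_width': np.float64(1.002)} 0.0187
scene [[476.38123732   0.         257.81951052]
 [  0.         476.38123732 186.34753941]
 [  0.           0.           1.        ]] 0.00925269476417961 [[-0.621 -0.363  0.694 -0.102]
 [-0.784  0.292 -0.548  0.58 ]
 [-0.003 -0.885 -0.466  0.509]
 [ 0.     0.     0.     1.   ]]
top [[375.46269318   0.         255.84159962]
 [  0.         375.46269318 193.92993161]
 [  0.           0.           1.        ]] -0.11296158783780641 [[ 0.026 -0.994  0.109  0.468]
 [-1.    -0.025  0.009  0.073]
 [-0.007 -0.109 -0.994  0.919]
 [ 0.     0.     0.     1.   ]]
```

View pics/scene0.png

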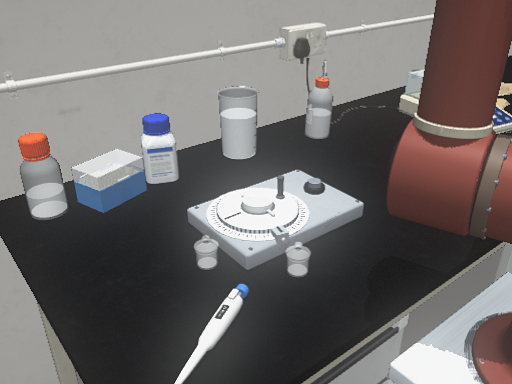

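View pics/top0.png

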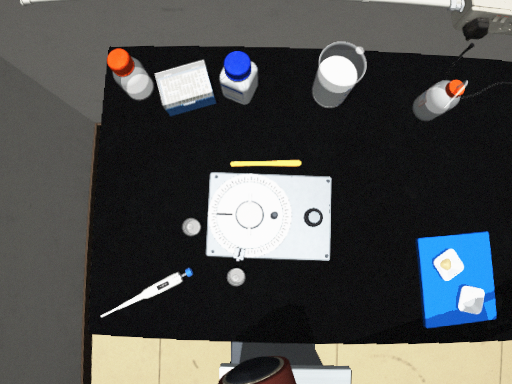

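```bash
python3 - <<'E'
from h import *
import pickle
fs=pickle.load(open('f0.pkl','rb'))
f=fs['top']
im=cv2.cvtColor(f['frame'],cv2.COLOR_RGB2BGR)
cv2.imwrite('pics/topz.png',cv2.resize(im[165:270,200:340],None,fx=5.5,fy=5.5,interpolation=cv2.INTER_CUBIC))
im=cv2.cvtColor(fs['scene']['frame'],cv2.COLOR_RGB2BGR)
cv2.imwrite('pics/scz.png',cv2.resize(im[165:260,185:365],None,fx=4.4,fy=4.4,interpolation=cv2.INTER_CUBIC))
E
```

```text
(no output)
```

View pics/topz.png

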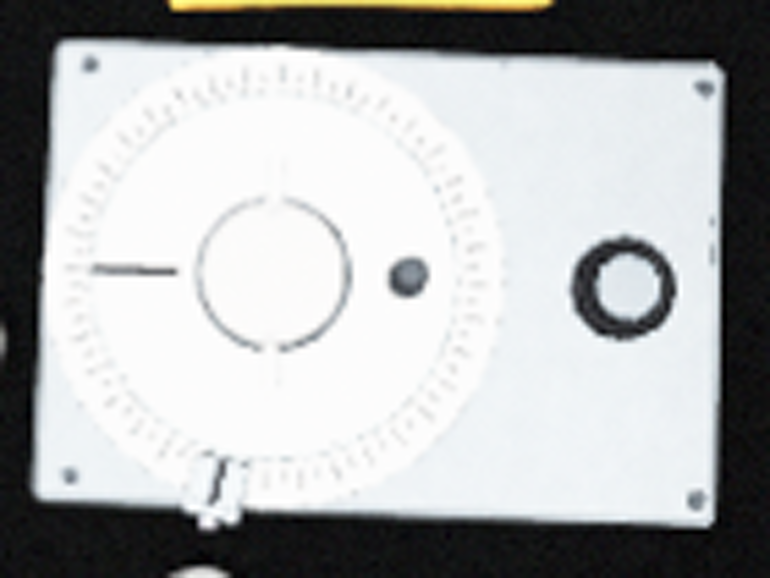

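View pics/scz.png

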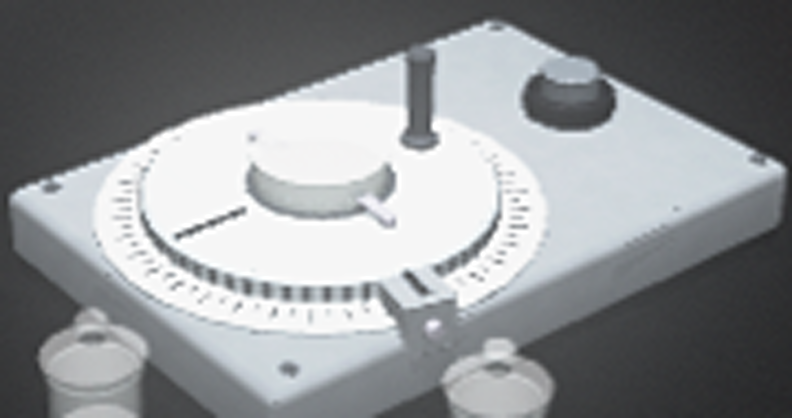

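```bash
cat > m.py <<'E'
from h import *
import pickle
def pca(f,g,x0,y0,x1,y1,z,thr):
    w=np.clip(thr-g[y0:y1,x0:x1].astype(float),0,None)
    ys,xs=np.mgrid[y0:y1,x0:x1]
    P=np.array([onz(f,u,v,z)[:2] for u,v in zip(xs[w>0],ys[w>0])]);W=w[w>0]
    c=(P*W[:,None]).sum(0)/W.sum();C=((P-c).T*W)@(P-c)/W.sum();e,V=np.linalg.eigh(C)
    return c,V[:,1],np.sqrt(e),len(W)
if __name__=='__main__':
    fs=pickle.load(open('f0.pkl','rb'));f=fs['top']
    g=cv2.cvtColor(f['frame'],cv2.COLOR_RGB2GRAY)
    hsv=cv2.cvtColor(f['frame'],cv2.COLOR_RGB2HSV)
    m=((g>130)&(hsv[...,1]<60)).astype(np.uint8);m[:168]=0;m[265:]=0;m[:,:203]=0;m[:,340:]=0
    cs=max(cv2.findContours(m,0,2)[0],key=cv2.contourArea)
    P=np.array([onz(f,*p,.04)[:2] for p in cs[:,0].astype(float)],np.float32)
    r=cv2.minAreaRect(P);print('rect',r,cv2.boxPoints(r))
    for n,a in dict(idx=(214,210,234,218,.054,200),tab=(237,248,243,258,.054,180)).items():
        c,d,e,k=pca(f,g,*a);print(n,c,np.degrees(np.arctan2(d[1],d[0])),e,k)
    print(g[246:261,233:248])
    # petri circle ring, key, peg
    for n,(x0,y0,x1,y1,z) in dict(petri=(234,199,265,232,.07),key=(302,205,326,229,.042),peg=(268,208,281,222,.1)).items():
        mm=(g[y0:y1,x0:x1]<170).astype(np.uint8)
        ps=[onz(f,u+x0,v+y0,z)[:2] for v,u in np.argwhere(mm)]
        c,rad=cv2.minEnclosingCircle(np.array(ps,np.float32));print(n,c,rad,np.mean(ps,0))
    zm=f['z_map']
    def p3(u,v):
        o,d=ray(f,u,v);T=f['world_from_camera'];return o+d*zm[v,u]
    for q in[(250,214),(235,225),(315,217),(275,215),(300,190),(220,180)]:print(q,p3(*q))
    for q in [(191,227),(236,277)]:print('bottle',onz(f,*q,.058))
    print('spat',onz(f,232,164,.008),onz(f,300,163,.008))
E
python3 m.py
```

```text
rect ((0.5113180875778198, 0.04986090213060379), (0.2892991006374359, 0.20526520907878876), 89.33226013183594) [[ 0.4070067  -0.09358275]
 [ 0.61225796 -0.09597491]
 [ 0.61562943  0.19330455]
 [ 0.41037822  0.19569671]]
idx [0.51530901 0.15235238] 89.04890203442253 [0.00080235 0.00960036] 24
tab [0.42808752 0.11591161] 166.5018651075739 [0.00073121 0.00523463] 13
[[240 244 249 251 242 234 247 251 252 252 252 252 252 252 252]
 [236 251 243 225 184 187 237 242 238 247 250 250 250 251 251]
 [250 246 239 237 237 238 207 173 182 221 241 232 225 240 239]
 [252 247 246 247 246 247 193 103 217 239 225 174 219 247 249]
 [252 242 242 247 247 240 176  97 230 246 242 240 234 248 249]
 [252 247 244 247 248 228 144 121 232 247 248 237 244 251 247]
 [246 244 246 247 248 207 105 210 244 248 246 226 244 252 246]
 [228 238 248 247 247 198 100 227 247 247 248 235 248 252 245]
 [235 241 248 247 241 178 100 227 247 247 247 230 247 252 251]
 [238 243 238 245 225 126 122 230 247 246 233 230 249 252 252]
 [231 244 243 239 202 139 220 245 246 247 210 227 246 250 252]
 [171 238 247 245 242 239 245 240 235 238
[... 232 characters left out ...]
93481, 0.09413057565689087) 0.03108096309006214 [0.50119551 0.08291795]
key (0.5136529803276062, -0.05287417396903038) 0.022662466391921043 [ 0.51304794 -0.05194134]
peg (0.5129876136779785, 0.04012959450483322) 0.007980095222592354 [0.51302685 0.04062471]
(250, 214) [0.51554105 0.09323804 0.06951853]
(235, 225) [0.49023052 0.12746469 0.05300028]
(315, 217) [ 0.51277763 -0.05532479  0.06138301]
(275, 215) [0.51306155 0.03793333 0.09954918]
(300, 190) [ 0.5769151  -0.02258635  0.0384464 ]
(220, 180) [0.59584198 0.16719373 0.0400067 ]
bottle [0.48271137 0.22819406 0.058     ]
bottle [0.37244787 0.12136096 0.058     ]
spat [0.64104974 0.1424629  0.008     ] [ 0.64774979 -0.02511605  0.008     ]
```

>>> carry_out(moves=[[[0,0,0,-0.4,-0.35,0,-1],[0,0,0,-0.7,-0.65,0,-1],[0,0,0,-0.7,-0.65,0,-1],[0,0,0,-0.7,-0.65,0,-1],[0,0,0,-0.7,-0.65,0,-1],[0,0,0,-0.7,-0.65,0,-1],[0,0,0,-0.7,-0.65,0,-1],[0,0,0,-0.7,-0.65,0,-1]]])

```text
time: 0.77
tool_pos: [0.3551, -0.2858, 0.2307]
tool_rot: [-0.0, 0.846, -0.533, -0.0]
contact_force: [1.5, -0.4, 0.5]
gripper_width: 0.003
```

```bash
python3 - <<'E'
from h import *
import pickle
f=pickle.load(open('f0.pkl','rb'))['top'];zm=f['z_map']
Z=np.zeros((26,28))
for i,v in enumerate(range(205,231)):
  for j,u in enumerate(range(300,328)):
    o,d=ray(f,u,v);Z[i,j]=(o+d*zm[v,u])[2]*1000
print(np.round(Z[::2,::2]).astype(int))
E
```

```text
[[40 40 41 41 38 42 40 38 38 39 39 39 39 40]
 [42 40 41 40 41 39 42 38 37 38 39 42 40 39]
 [42 36 44 38 49 56 52 52 51 49 40 41 38 40]
 [39 39 40 52 52 42 62 65 60 50 51 40 42 39]
 [42 43 49 52 50 62 62 62 60 61 50 41 38 38]
 [36 41 49 51 62 63 59 62 62 62 53 51 42 41]
 [41 38 52 51 60 62 61 62 61 63 53 51 38 40]
 [40 40 51 53 57 63 63 61 61 62 51 39 40 39]
 [38 40 42 52 43 61 63 65 63 48 54 39 37 39]
 [39 40 41 48 53 47 41 45 50 55 43 37 40 40]
 [41 41 41 40 42 51 52 55 53 39 41 40 41 41]
 [40 42 39 42 40 41 37 40 40 39 42 37 39 41]
 [41 39 39 39 38 42 40 39 38 41 40 42 37 42]]
```

>>> carry_out(moves=[[[0,0,0,-0.7,-0.65,0,-1],[0,0,0,-0.7,-0.65,0,-1],[0,0,0,-0.7,-0.65,0,-1],[0,0,0,-0.7,-0.65,0,-1],[0,0,0,-0.7,-0.65,0,-1],[0,0,0,-0.7,-0.65,0,-1],[0,0,0,-0.6,-0.5,0,-1],[0,0,0,-0.4,-0.3,0,-1]]])

```text
time: 1.43
tool_pos: [0.4349, -0.0161, 0.2309]
tool_rot: [-0.0, 0.847, -0.532, -0.0]
contact_force: [-0.6, -0.5, 0.1]
gripper_width: 0.0
```

>>> carry_out(moves=[[[0,0,1,0,0,0,-1],[0,0,1,0,0,0,-1],[0,0,1,0,0,0,-1],[0,0,1,0,0,0,-1],[0,0,1,0,0,0,-1],[0,0,0.1,0,0,0,-1],[0,0,0,0,0,0,-1]]])

```text
time: 2.02
tool_pos: [0.4346, -0.0189, 0.2309]
tool_rot: [0.0, 0.708, -0.706, -0.0]
contact_force: [0.1, 1.1, -0.4]
gripper_width: -0.002
```

```bash
cat > st.py <<'E'
from h import *
s=state();w,x,y,z=s['tool_rot'];p=s['tool_pos']
from scipy.spatial.transform import Rotation as R
M=R.from_quat([x,y,z,w]).as_matrix()
print('t',round(float(s['time']),2),'p',np.round(p,4),'F',np.round(s['contact_force'],1),'xaxis deg',round(np.degrees(np.arctan2(M[1,0],M[0,0])),2),'zaxis',np.round(M[:,2],3))
def rel(t):return np.round(M.T@(np.array(t)-p)/.04,3)
E
python3 - <<'E'
from st import *
import pickle
print('to (.468,.041,.2)',rel([.468,.041,.2]))
f=pickle.load(open('f0.pkl','rb'))['top']
g=cv2.cvtColor(f['frame'],cv2.COLOR_RGB2GRAY)
m=g[205:230,302:327]>150
n,l,stt,c=cv2.connectedComponentsWithStats(m.astype(np.uint8),connectivity=4)
for i in range(1,n):
  if stt[i,4]>20: print(stt[i],c[i]+[302,205],onz(f,*(c[i]+[302,205]),.0617))
E
```

```text
t 2.02 p [ 0.4346 -0.0189  0.2309] F [ 0.1  1.1 -0.4] xaxis deg -89.8 zaxis [-0.001  0.    -1.   ]
to (.468,.041,.2) [-1.494 -0.84   0.772]
[  0   0  25  25 349] [314.94555874 216.96275072] [ 0.51284343 -0.05515138  0.0617    ]
[  6   6  12  12 109] [313.74311927 216.66055046] [ 0.51347005 -0.05238366  0.0617    ]
```

>>> carry_out(moves=[[[0,0,0,-0.75,-0.4,0.3,-1],[0,0,0,-0.75,-0.4,0.5,-1],[0,0,0,0,0,0.6,-1],[0,0,0,0,0,0.6,-1],[0,0,0,0,0,0.6,-1],[0,0,0,0,0,0.6,-1],[0,0,0,0,0,0.3,-1],[0,0,0,0,0,0,-1]]])

```text
time: 2.68
tool_pos: [0.4641, 0.0413, 0.0878]
tool_rot: [0.002, 0.708, -0.706, -0.003]
contact_force: [-0.7, -0.9, 0.3]
gripper_width: -0.002
```

```bash
python3 - <<'E'
from st import *
print(rel([.492,.040,.080]))
for n in('scene','top'):
    f=grab_frame(n);im=cv2.cvtColor(f['frame'],cv2.COLOR_RGB2BGR)
    a=im[150:280,180:370] if n=='scene' else im[165:270,200:340]
    cv2.imwrite(f'pics/{n}1.png',cv2.resize(a,None,fx=4,fy=4,interpolation=cv2.INTER_CUBIC))
E
```

```text
t 2.68 p [0.4641 0.0413 0.0878] F [-0.7 -0.9  0.3] xaxis deg -89.84 zaxis [-0.007  0.    -1.   ]
[ 0.034 -0.698  0.19 ]
```

View pics/scene1.png

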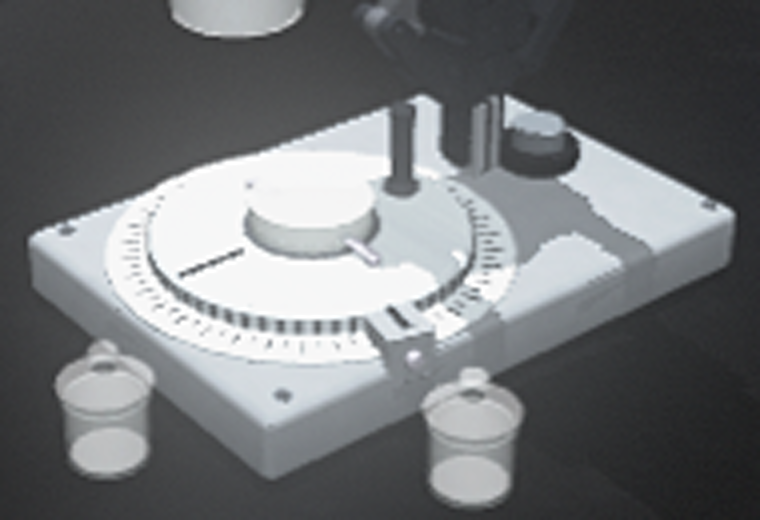

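View pics/top1.png

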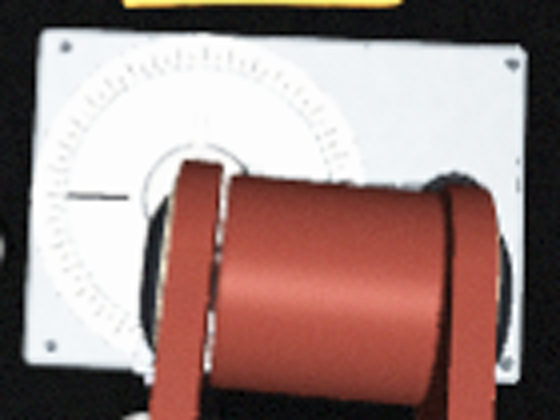

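>>> carry_out(moves=[[[0,0,0,0.03,-0.2,0.1,-1],[0,0,0,0,-0.2,0.1,-1],[0,0,0,0,-0.15,0,-1],[0,0,0,0,-0.05,0,-1],[0,0,0,0,-0.05,0,-1],[0,0,0,0,0,0,-1]]])

```text
time: 3.28
tool_pos: [0.4936, 0.0399, 0.0844]
tool_rot: [-0.001, 0.708, -0.706, 0.001]
contact_force: [-0.2, 1.0, 0.4]
gripper_width: -0.001
```

>>> carry_out(moves=[[[0,0,0,0,-0.05,0,-1],[0,0,0,0,-0.05,0,-1],[0,0,0,0,0,0,-1]]])

```text
time: 3.53
tool_pos: [0.4968, 0.04, 0.0834]
tool_rot: [0.0, 0.708, -0.706, -0.0]
contact_force: [-0.7, 0.3, 0.4]
gripper_width: -0.0
```

```bash
cat > v.py <<'E'
import sys
from st import *
import pickle
fs={}
for n in('scene','top'):
    f=grab_frame(n);fs[n]=f;im=cv2.cvtColor(f['frame'],cv2.COLOR_RGB2BGR)
    a=im[150:280,180:370] if n=='scene' else im[165:270,200:340]
    cv2.imwrite(f'pics/{n}{sys.argv[1]}.png',cv2.resize(a,None,fx=4,fy=4,interpolation=cv2.INTER_CUBIC))
pickle.dump(fs,open(f'f{sys.argv[1]}.pkl','wb'))
E
python3 v.py 2
```

```text
t 3.53 p [0.4968 0.04   0.0834] F [-0.7  0.3  0.4] xaxis deg -89.9 zaxis [-0. -0. -1.]
```

View pics/scene2.png

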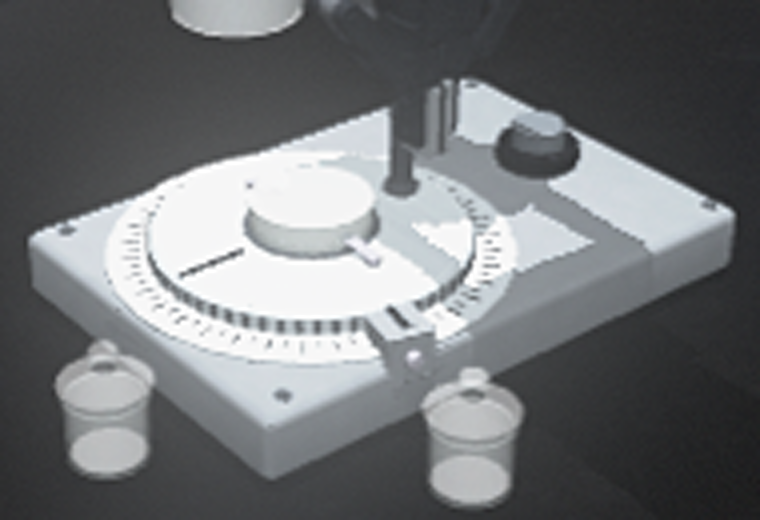

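The picture shows the shut fingers right behind the peg (zoomed ~(420,140)), index line unmoved at (210,263). Start the arc.

>>> carry_out(moves=[[[0,0,0,0,-0.02,0.07,-1],[0,0,-0.5,0.018,-0.062,0,-1],[0,0,-0.5,0.018,-0.062,0,-1],[0,0,-0.5,0.018,-0.062,0,-1],[0,0,-0.5,0.018,-0.062,0,-1],[0,0,-0.5,0.018,-0.062,0,-1],[0,0,-0.5,0.018,-0.062,0,-1],[0,0,0,0,0,0,-1]]])

```text
time: 4.3
tool_pos: [0.5125, 0.0373, 0.08]
tool_rot: [0.0, 0.794, -0.608, -0.001]
contact_force: [-0.8, -0.6, 0.0]
gripper_width: -0.001
```

```bash
python3 v.py 3; python3 - <<'E'
from st import *
A=np.array([.514,.0948]);d=p[:2]-A;print('in tool frame',M.T[:2,:2]@d)
E
```

```text
t 4.3 p [0.5125 0.0373 0.08  ] F [-0.8 -0.6  0. ] xaxis deg -74.87 zaxis [-0.001  0.    -1.   ]
t 4.4 p [0.5125 0.0373 0.0801] F [-1.6 -0.2 -0.3] xaxis deg -74.96 zaxis [-0.001  0.    -1.   ]
in tool frame [0.05509099 0.01637379]
```

View pics/scene3.png

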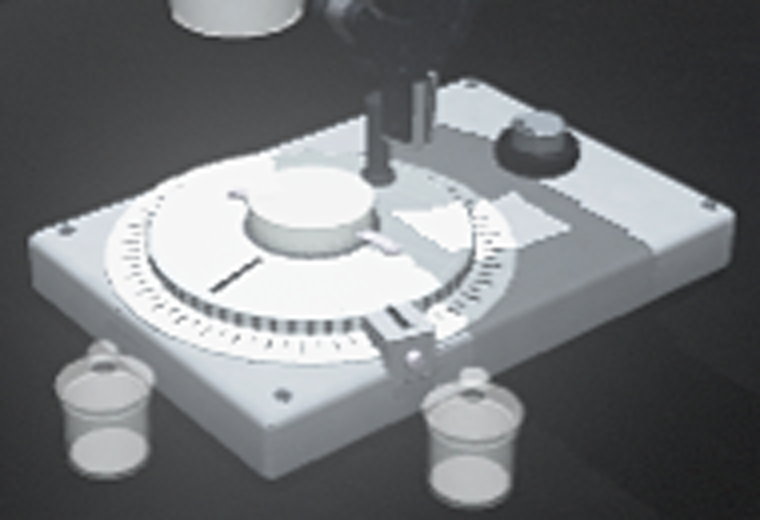

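```bash
cat > a.py <<'E'
import sys,pickle
from h import *
A=np.array([.514,.0948])
def meas(f,lo,hi,r0,r1,thr=150):
    """dark pixels at z=.054 in polar window -> centroid polar & line dir"""
    g=cv2.cvtColor(f['frame'],cv2.COLOR_RGB2GRAY).astype(float)
    P=[];W=[]
    for v in range(150,280):
        for u in range(190,345):
            if g[v,u]<thr:
                q=onz(f,u,v,.054)[:2]-A;r=np.hypot(*q);t=np.degrees(np.arctan2(q[1],q[0]))%360
                if r0<r<r1 and lo<t<hi:P.append(q);W.append(thr-g[v,u])
    P=np.array(P);W=np.array(W);c=(P*W[:,None]).sum(0)/W.sum()
    e,V=np.linalg.eigh(((P-c).T*W)@(P-c)/W.sum());d=V[:,1]*np.sign(V[:,1]@c)
    return len(W),'r %.4f ang %.2f dir %.2f sd'%(np.hypot(*c),np.degrees(np.arctan2(c[1],c[0])),np.degrees(np.arctan2(d[1],d[0]))),np.round(np.sqrt(e)*1e3,2),np.round(c+A,4)
if __name__=='__main__':
    fs=pickle.load(open(f'f{sys.argv[1]}.pkl','rb'))
    lo,hi=map(float,sys.argv[2:4])
    for n in fs:
        for nm,w in(('idx',(lo,hi,.038,.0765)),('tab',(157,175,.0795,.101))):
            try:print(n,nm,*meas(fs[n],*w,190 if n=='top' else 150))
            except Exception as e:print(n,nm,e)
E
python3 a.py 0 80 98; python3 a.py 3 95 115
python3 - <<'E'
import pickle,cv2
f=pickle.load(open('f0.pkl','rb'))['scene'];g=cv2.cvtColor(f['frame'],cv2.COLOR_RGB2GRAY);print(g[222:238,268:290])
E
```

```text
scene idx 17 r 0.0583 ang 87.82 dir 89.47 sd [0.7  9.87] [0.5162 0.153 ]
scene tab 24 r 0.0909 ang 164.04 dir 107.76 sd [4.24 7.88] [0.4266 0.1198]
top idx 24 r 0.0566 ang 88.76 dir 89.26 sd [0.72 9.43] [0.5152 0.1514]
top tab 16 r 0.0907 ang 168.13 dir -149.43 sd [3.57 7.42] [0.4253 0.1135]
scene idx 17 r 0.0584 ang 104.03 dir 105.36 sd [0.74 9.3 ] [0.4999 0.1514]
scene tab 24 r 0.0908 ang 163.86 dir 105.04 sd [4.44 7.83] [0.4268 0.12  ]
top idx 18 r 0.0566 ang 104.10 dir 105.70 sd [0.61 9.47] [0.5002 0.1496]
top tab 63 r 0.0900 ang 170.20 dir 172.11 sd [4.25 6.07] [0.4253 0.1101]
[[246 246 246 246 246 246 246 246 246 246 246 246 246 246 246 246 247 246
  247 247 232 172]
 [246 246 246 246 246 246 246 246 246 246 246 246 246 246 246 246 247 247
  237 176 137 147]
 [246 246 246 246 246 246 246 246 247 247 247 247 246 246 246 246 239 203
  159 113 117 142]
 [246 246 246 246 246 246 247 248 249 249 249 247 246 233 217 178 123 138
  147 111 126 181]
 [246 246 246 246 247 247 247 249 221 168 210 223 226 222 225 178 111 129
  146 135 205 253]
 [248 248 248 247 247 247 237 234 168  88  92 
[... 277 characters left out ...]
6 122  92 101 192 218 218 219
  221 234 246 248]
 [101 169 176 138 117 181 220 222 220 221 227 188 123 100 140 181 210 226
  221 223 206 245]
 [112 190 198 145 120 119 189 221 222 221 223 226 195 185 218 224 221 218
  220 209 197 247]
 [189 252 252 187 118 121 122 190 219 221 220 222 222 223 227 221 190 147
  128 124 155 248]
 [243 250 251 228 137 120 122 118 203 223 218 220 196 152 125 131 136 136
  136 134 158 231]
 [191 244 248 253 210 114 120 128 139 153 134 130 136 136 134 135 137 138
  137 135 141 161]
 [241 245 247 249 225 155 128 121 124 134 133 136 139 138 136 136 134 136
  133 135 145 190]
 [247 246 246 248 251 251 191 125 124 135 134 136 137 136 149 170 156 136
  133 134 143 144]]
```

>>> carry_out(moves=[[[0,0,-0.5,0.018,-0.062,0,-1],[0,0,-0.5,0.018,-0.062,0,-1],[0,0,-0.5,0.018,-0.062,0,-1],[0,0,-0.5,0.018,-0.062,0,-1],[0,0,-0.5,0.018,-0.062,0,-1],[0,0,-0.5,0.018,-0.062,0,-1],[0,0,-0.5,0.018,-0.062,0,-1],[0,0,-0.5,0.018,-0.062,0,-1]]])

```text
time: 5.07
tool_pos: [0.5325, 0.0399, 0.08]
tool_rot: [0.001, 0.888, -0.46, -0.001]
contact_force: [-1.7, -1.1, 0.1]
gripper_width: -0.0
```

```bash
python3 v.py 4; python3 - <<'E'
from st import *
A=np.array([.514,.0948]);d=p[:2]-A;print('in tool frame',M.T[:2,:2]@d)
E
python3 a.py 4 110 140
```

```text
t 5.07 p [0.5325 0.0399 0.08  ] F [-1.7 -1.1  0.1] xaxis deg -54.83 zaxis [-0.002 -0.    -1.   ]
t 5.17 p [0.5329 0.0401 0.0801] F [-0.3 -0.6 -0.2] xaxis deg -54.95 zaxis [-0.001 -0.    -1.   ]
in tool frame [0.05562806 0.01595091]
scene idx 14 r 0.0548 ang 124.97 dir 125.40 sd [0.61 9.39] [0.4826 0.1397]
scene tab 24 r 0.0908 ang 164.26 dir 108.78 sd [4.16 7.82] [0.4266 0.1194]
top idx 20 r 0.0582 ang 124.57 dir 125.96 sd [0.67 9.32] [0.481  0.1427]
top tab 89 r 0.0897 ang 168.23 dir -154.00 sd [5.84 6.3 ] [0.4262 0.1131]
```

Tracking well (index 125.5°). Another ~30°.

>>> carry_out(moves=[[[0,0,-0.5,0.018,-0.062,0,-1],[0,0,-0.5,0.018,-0.062,0,-1],[0,0,-0.5,0.018,-0.062,0,-1],[0,0,-0.5,0.018,-0.062,0,-1],[0,0,-0.5,0.018,-0.062,0,-1],[0,0,-0.5,0.018,-0.062,0,-1],[0,0,-0.5,0.018,-0.062,0,-1],[0,0,-0.5,0.018,-0.062,0,-1]]])

```text
time: 5.83
tool_pos: [0.5507, 0.0494, 0.0801]
tool_rot: [0.0, 0.954, -0.3, -0.001]
contact_force: [-2.4, -1.8, -0.1]
gripper_width: 0.001
```

>>> carry_out(moves=[[[0,0,-0.5,0.018,-0.062,0,-1],[0,0,-0.5,0.018,-0.062,0,-1],[0,0,-0.5,0.018,-0.062,0,-1],[0,0,-0.5,0.018,-0.062,0,-1],[0,0,0,0,0,0,-1]]])

```text
time: 6.25
tool_pos: [0.5588, 0.0567, 0.0803]
tool_rot: [0.0, 0.976, -0.216, -0.0]
contact_force: [-1.5, -0.8, -1.0]
gripper_width: 0.003
```

```bash
python3 v.py 5; python3 - <<'E'
from st import *
A=np.array([.514,.0948]);d=p[:2]-A;print('in tool frame',M.T[:2,:2]@d)
E
python3 a.py 5 145 167; python3 - <<'E'
from h import *
import pickle
from m import pca
f=pickle.load(open('f5.pkl','rb'))['scene'];g=cv2.cvtColor(f['frame'],cv2.COLOR_RGB2GRAY).copy()
for z in (.054,):
  h=g.copy()
  ys,xs=np.mgrid[226:233,275:284]
  # keep only around line diag: v-226.5 ~ (u-277)*.9
  h[226:233,275:284][abs((ys-227)-(xs-277.3)*.8)>1.9]=255
  c,d,e,n=pca(f,h,275,226,284,233,.054,190);print(c,np.degrees(np.arctan2(d[1],d[0])),e,n)
E
```

```text
t 6.25 p [0.5588 0.0567 0.0803] F [-1.5 -0.8 -1. ] xaxis deg -24.94 zaxis [-0. -0. -1.]
t 6.35 p [0.5589 0.0566 0.0804] F [-0.8 -0.7 -0.7] xaxis deg -25.02 zaxis [ 0. -0. -1.]
in tool frame [0.05685897 0.01563536]
scene idx 11 r 0.0573 ang 157.23 dir 157.69 sd [0.5  9.15] [0.4612 0.117 ]
scene tab 23 r 0.0907 ang 164.47 dir 110.79 sd [4.02 7.81] [0.4267 0.1191]
top idx 155 r 0.0593 ang 156.29 dir 170.46 sd [ 6.32 10.63] [0.4597 0.1187]
top tab 116 r 0.0900 ang 166.55 dir 82.62 sd [6.1 7.3] [0.4264 0.1157]
[0.42729223 0.11464348] 166.90305333405504 [0.00114009 0.00501253] 16
```

View pics/scene5.png

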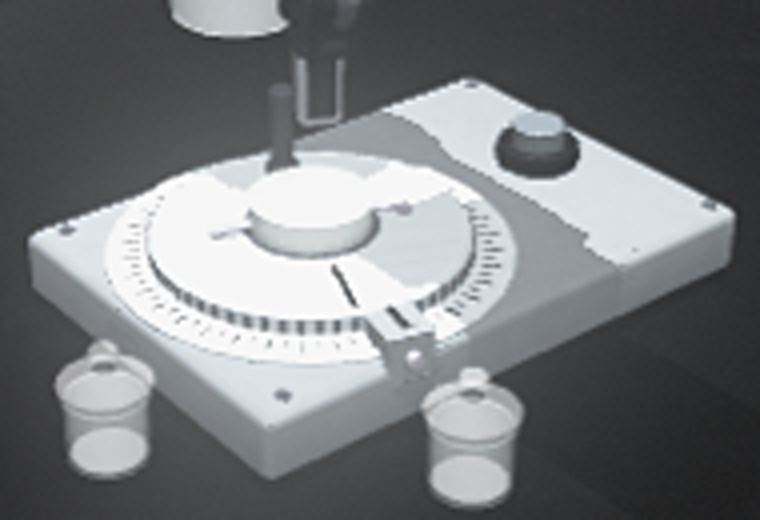

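View pics/top5.png

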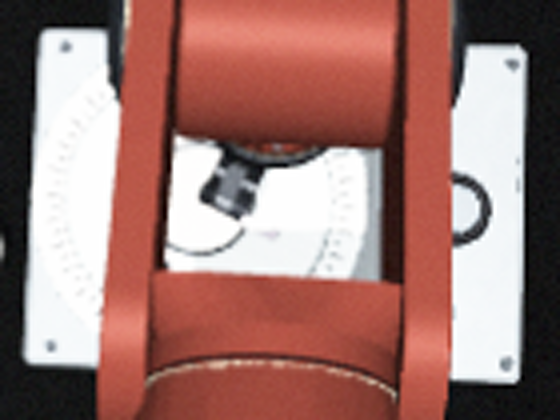

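>>> carry_out(moves=[[[0,0,-0.5,0.018,-0.062,0,-1],[0,0,-0.5,0.018,-0.062,0,-1],[0,0,-0.4,0.015,-0.05,0,-1],[0,0,0,0,0,0,-1]]])

```text
time: 6.68
tool_pos: [0.5635, 0.0622, 0.0805]
tool_rot: [0.0, 0.988, -0.156, 0.0]
contact_force: [-1.6, -1.4, -0.9]
gripper_width: -0.005
```

```bash
python3 v.py 6; cat > b.py <<'E'
import sys,pickle
from h import *
from m import pca
def line(f,a,b,half,z=.054,thr=190,top=None):
    """dark line between world pts a,b (2D): subpixel perpendicular centroid on a resampled strip (world grid), linear fit"""
    g=cv2.cvtColor(f['frame'],cv2.COLOR_RGB2GRAY).astype(np.float32)
    a=np.array(a);b=np.array(b);d=(b-a);L=np.hypot(*d);d/=L;n=np.array([-d[1],d[0]])
    s=np.linspace(0,L,25);t=np.linspace(-half,half,41);C=[]
    for si in s:
        uv=np.array([proj(f,[*(a+d*si+n*ti),z]) for ti in t],np.float32)
        p=cv2.remap(g,uv[None,:,0],uv[None,:,1],cv2.INTER_LINEAR)[0]
        w=np.clip(np.percentile(p,75)-15-p,0,None);w[w<.25*w.max()]=0
        C.append((w*t).sum()/w.sum() if w.sum()>30 else np.nan)
    C=np.array(C);ok=~np.isnan(C);k=np.polyfit(s[ok],C[ok],1);r=C[ok]-np.polyval(k,s[ok])
    ok2=np.where(ok)[0][abs(r)<.0015];k=np.polyfit(s[ok2],C[ok2],1)
    P=lambda x:a+d*x+n*np.polyval(k,x)
    return P(0),P(L),len(ok2),np.std(C[ok2]-np.polyval(k,s[ok2]))
def pol(r,t,A):t=np.radians(t);return np.array(A)+r*np.array([np.cos(t),np.sin(t)])
def ang(p,q):return np.degrees(np.arctan2(*(q-p)[::-1]))
E
python3 - <<'E'
from b import *
A=np.array([.514,.0948])
I={}
for k,t in((0,89),(3,105),(4,125.3),(5,157.3),(6,164)):
    fs=pickle.load(open(f'f{k}.pkl','rb'))
    for n in fs:
        if n=='top' and k>4: continue
        try:
            p,q,m,sd=line(fs[n],pol(.043,t,A),pol(.073,t,A),.006);I[k,n]=(p,q);print(k,n,'idx',p,q,round(ang(p,q),2),m,sd*1e3)
        except Exception as e:print(k,n,e)
        if n=='scene' or k==0:
            p,q,m,sd=line(fs[n],pol(.082,166.5,A),pol(.094,166.5,A),.005);print(k,n,'tab',p,q,round(ang(p,q),2),m,sd*1e3)
for n in('scene','top'):
    L=[v for kk,v in I.items() if kk[1]==n]
    N=[];c=[]
    for p,q in L:
        d=(q-p)/np.hypot(*(q-p));nn=np.array([-d[1],d[0]]);N.append(nn);c.append(nn@p)
    x,res,_,_=np.linalg.lstsq(np.array(N),np.array(c),rcond=None);print(n,'axis',x,np.array(N)@x-c)
E
```

```text
t 6.68 p [0.5635 0.0622 0.0805] F [-1.6 -1.4 -0.9] xaxis deg -17.95 zaxis [-0. -0. -1.]
0 scene idx [0.51568052 0.13777722] [0.51595145 0.16777706] 89.48 25 0.30219482503645767
0 scene tab [0.43403801 0.11299425] [0.42239927 0.1159193 ] 165.89 25 0.09679325615627554
0 top idx [0.5152671  0.13778443] [0.51560881 0.16778304] 89.35 25 0.1257572542406829
0 top tab [0.43443468 0.11464652] [0.4227148  0.11723357] 167.55 25 0.2583811158046805
3 scene idx [0.50370724 0.13655894] [0.49568791 0.16546845] 105.5 25 0.1433533026669777
3 scene tab [0.43403762 0.11299264] [0.42240103 0.11592665] 165.85 25 0.09693059642485717
3 top idx [0.50404362 0.13664907] [0.49588499 0.16552126] 105.78 25 0.21988517528131693
4 scene idx [0.48946219 0.13011345] [0.47212659 0.15459768] 125.3 25 0.1747429749449566
4 scene tab [0.43403645 0.11298775] [0.42239558 0.11590393] 165.94 25 0.09096639047675566
4 top idx [0.48997725 0.13047814] [0.47237588 0.15477418] 125.92 25 0.13512971989893247
5 scene idx [0.4743073  0.11133763] [0.44675105 0.12320143] 156.71 25 0.13070426347424643
5 scene tab [0.43403886 0.1129978 ] [0.42239674 0.11590878] 165.96 25 0.09634116929171876
6 scene idx [0.47250314 0.10608534] [0.44386445 0.11504899] 162.62 25 0.16282647090725627
6 scene tab [0.43403795 0.112994  ] [0.42239955 0.11592048] 165.89 25 0.09827162249684475
scene axis [0.51554585 0.09313733] [-2.68461808e-04  1.98789507e-04  7.88261560e-05  4.09489755e-04
 -5.00053249e-04]
top axis [0.51503395 0.09622746] [-0.0002402   0.00041563 -0.00019731]
```

View pics/scene6.png

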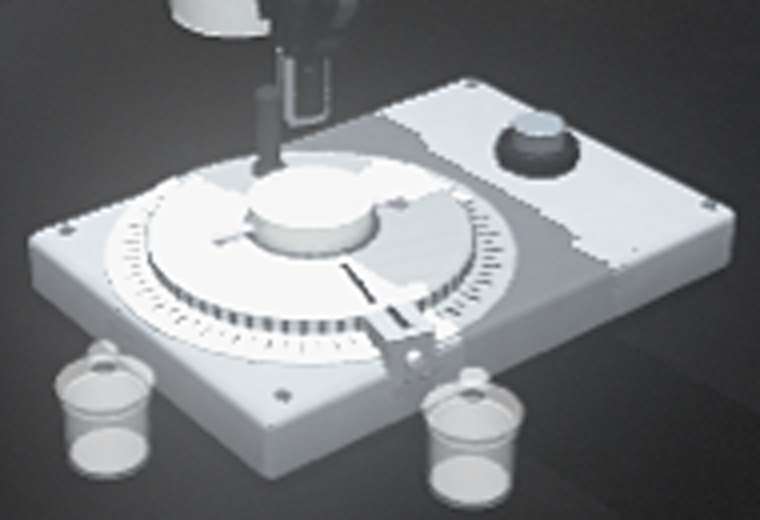

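>>> carry_out(moves=[[[0,0,-0.27,0.01,-0.033,0,-1],[0,0,-0.25,0.01,-0.031,0,-1],[0,0,0,0,0,0,-1],[0,0,0,0,0,0,-1]]])

```text
time: 7.12
tool_pos: [0.5651, 0.0645, 0.0805]
tool_rot: [-0.0, 0.991, -0.133, 0.0]
contact_force: [-1.6, -1.0, -1.0]
gripper_width: -0.002
```

```bash
python3 v.py 7; cat > c.py <<'E'
from b import *
fs=pickle.load(open(f'f{sys.argv[1]}.pkl','rb'))
for n,A in dict(scene=[.51555,.09314],top=[.51503,.0962]).items():
  for nm,r0,r1 in(('idx',.043,.073),('tab',.082,.094)):
    p,q,m,sd=line(fs[n],pol(r0,166,A),pol(r1,166,A),.005);c=(p+q)/2;print(n,nm,'ang about axis %.2f dir %.2f'%(ang(np.array(A),c),ang(p,q)),m,sd*1e3)
E
python3 c.py 7
```

```text
t 7.12 p [0.5651 0.0645 0.0805] F [-1.6 -1.  -1. ] xaxis deg -15.31 zaxis [ 0.  0. -1.]
scene idx ang about axis 165.77 dir 165.02 25 0.15067204354255123
scene tab ang about axis 166.31 dir 164.43 25 0.06951185983755591Traceback (most recent call last):
  File "c.py", line 5, in <module>
    p,q,m,sd=line(fs[n],pol(r0,166,A),pol(r1,166,A),.005);c=(p+q)/2;print(n,nm,'ang about axis %.2f dir %.2f'%(ang(np.array(A),c),ang(p,q)),m,sd*1e3)
             ~~~~^^^^^^^^^^^^^^^^^^^^^^^^^^^^^^^^^^^^^^^^
  File "b.py", line 14, in line
    C=np.array(C);ok=~np.isnan(C);k=np.polyfit(s[ok],C[ok],1);r=C[ok]-np.polyval(k,s[ok])
                                    ~~~~~~~~~~^^^^^^^^^^^^^^^
    raise TypeError("expected non-empty vector for x")
TypeError: expected non-empty vector for x
```

View pics/scene7.png

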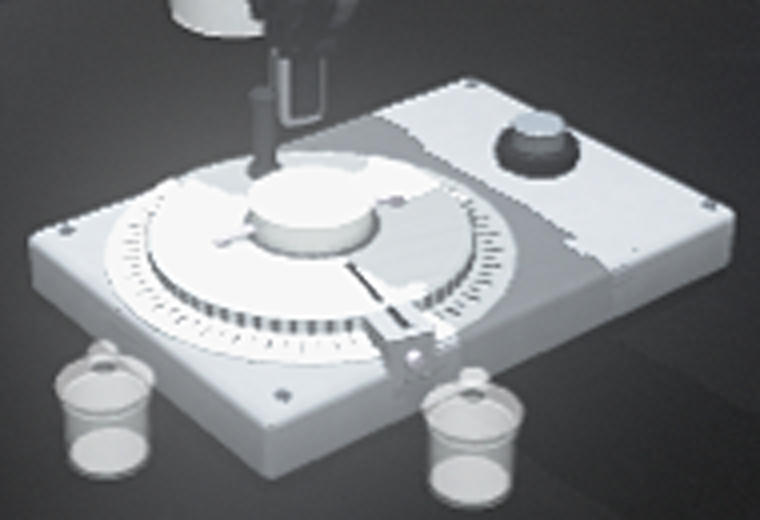

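>>> carry_out(moves=[[[0,0,0,0,0.2,0,-1],[0,0,0,0,0.4,0,-1],[0,0,0,0,0.4,-0.3,-1],[0,0,0,0,0.5,-0.8,-1],[0,0,0,0,0.7,-0.8,-1],[0,0,0,0,0.9,0,-1],[0,0,0,0,0.9,0,-1],[0,0,0,0,0.9,0,-1]]])

```text
time: 7.88
tool_pos: [0.5137, -0.1258, 0.1576]
tool_rot: [0.0, 0.991, -0.133, 0.002]
contact_force: [0.8, -0.2, -0.1]
gripper_width: 0.002
```

>>> carry_out(moves=[[[0,0,0,-0.2,0.9,0,-1],[0,0,0,-0.2,0.9,0,-1],[0,0,0,-0.2,0.9,0,-1],[0,0,0,0,0.2,0,-1]]])

```text
time: 8.22
tool_pos: [0.4578, -0.2336, 0.1564]
tool_rot: [0.001, 0.991, -0.135, 0.001]
contact_force: [0.3, 0.8, 1.1]
gripper_width: -0.001
```

```bash
python3 v.py 8;python3 c.py 8;python3 - <<'E'
from b import *
for k,n,t in((0,'top',89.3),(8,'top',166)):
    f=pickle.load(open(f'f{k}.pkl','rb'))[n];A=[.515,.0955]
    for nm,r0,r1,t in(('idx',.043,.073,t),('tab',.082,.094,166)):
        print(k,nm,line(f,pol(r0,t,A),pol(r1,t,A),.005))
E
```

```text
t 8.22 p [ 0.4578 -0.2336  0.1564] F [0.3 0.8 1.1] xaxis deg -15.57 zaxis [ 0.001 -0.002 -1.   ]
scene idx ang about axis 165.73 dir 165.37 25 0.12873624005655648
scene tab ang about axis 166.29 dir 164.45 25 0.08266260569684565
top idx ang about axis 166.82 dir 166.47 25 0.1778742979891756
top tab ang about axis 167.11 dir 167.12 25 0.23554141659105815
0 idx (array([0.51523421, 0.13850035]), array([0.51562864, 0.16849777]), 25, np.float64(0.00012453724564347068))
0 tab (array([0.43521088, 0.1144357 ]), array([0.42351074, 0.11711176]), 25, np.float64(0.000248882568179603))
8 idx (array([0.47326953, 0.10587153]), array([0.4441064 , 0.11291159]), 25, np.float64(0.00018344155182617762))
8 tab (array([0.43521319, 0.11444496]), array([0.42351511, 0.11712932]), 25, np.float64(0.00024147334658317616))
```

View pics/top8.png

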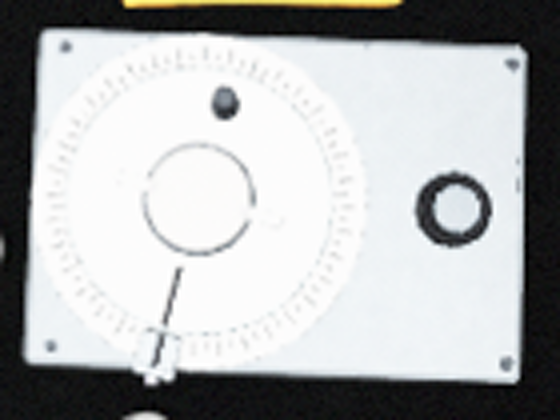

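View pics/scene8.png

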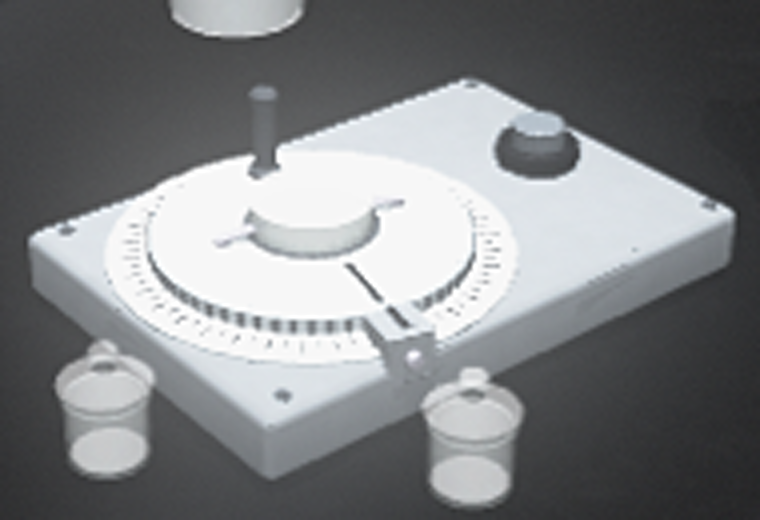

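```bash
python3 - <<'E'
from st import *
print(rel([.5585,.040,.157]))
E
```

```text
t 8.32 p [ 0.4594 -0.2313  0.1563] F [0.3 0.2 0.2] xaxis deg -15.52 zaxis [ 0.002 -0.    -1.   ]
[ 0.573 -7.198 -0.015]
```

>>> carry_out(moves=[[[0,0,0,0.1,-0.9,0,-1],[0,0,0,0.1,-0.9,0,-1],[0,0,0,0.1,-0.9,0,-1],[0,0,0,0.1,-0.9,0,-1],[0,0,0,0.1,-0.9,0,-1],[0,0,0,0.07,-0.9,0,-1],[0,0,0,0,-0.9,0,-1],[0,0,0,0,-0.7,0,-1]]])

```text
time: 8.98
tool_pos: [0.5561, 0.0389, 0.1561]
tool_rot: [-0.001, 0.991, -0.131, 0.0]
contact_force: [0.2, 0.0, 0.6]
gripper_width: 0.002
```

>>> carry_out(moves=[[[0,0,0,0,0,0,-1],[0,0,0,0,0,0,-1]]])

```text
time: 9.15
tool_pos: [0.5557, 0.0372, 0.1558]
tool_rot: [-0.0, 0.991, -0.131, -0.0]
contact_force: [-0.4, 0.5, -1.0]
gripper_width: 0.0
```

```bash
python3 - <<'E'
from st import *
print(rel([.5595,.0435,.0805]))
E
```

```text
t 9.15 p [0.5557 0.0372 0.1558] F [-0.4  0.5 -1. ] xaxis deg -15.03 zaxis [ 0.  0. -1.]
[ 0.051 -0.177  1.884]
```

>>> carry_out(moves=[[[0,0,0,0.05,-0.1,0.5,-1],[0,0,0,0,0,0.6,-1],[0,0,0,0,0,0.5,-1],[0,0,0.05,0,0,0.28,-1],[0,0,0,0,-0.2,0,-1],[0,0,0,0,-0.15,0,-1],[0,0,0,0,0,0,-1],[0,0,0,0,0,0,-1]]])

```text
time: 9.82
tool_pos: [0.5638, 0.0516, 0.0826]
tool_rot: [-0.0, 0.991, -0.135, 0.002]
contact_force: [1.0, 0.3, 0.4]
gripper_width: 0.001
```

```bash
python3 - <<'E'
from st import *
print(rel([.5651,.0645,.0805])*40,'mm')
E
```

```text
t 9.82 p [0.5638 0.0516 0.0826] F [1.  0.3 0.4] xaxis deg -15.51 zaxis [ 0.003 -0.    -1.   ]
[ -2.16 -12.8    2.12] mm
```

>>> carry_out(moves=[[[0,0,-0.04,-0.05,-0.12,0.05,-1],[0,0,0,0,-0.12,0,-1],[0,0,0,0,-0.05,0,-1],[0,0,0,0,0,0,-1],[0,0,0,0,0,0,-1],[0,0,0,0,0,0,-1]]])

```text
time: 10.32
tool_pos: [0.5635, 0.0629, 0.0787]
tool_rot: [0.0, 0.991, -0.134, 0.0]
contact_force: [-1.4, 0.1, 0.1]
gripper_width: -0.001
```

```bash
python3 - <<'E'
from st import *
print(rel([.5651,.0645,.0805])*40,'mm')
E
python3 v.py 9; python3 c.py 9 2>/dev/null
```

```text
t 10.32 p [0.5635 0.0629 0.0787] F [-1.4  0.1  0.1] xaxis deg -15.35 zaxis [ 0. -0. -1.]
[ 1.12 -1.92 -1.8 ] mm
t 10.32 p [0.5635 0.0629 0.0787] F [-1.4  0.1  0.1] xaxis deg -15.35 zaxis [ 0. -0. -1.]
scene idx ang about axis 165.73 dir 165.39 25 0.12864646622849527
scene tab ang about axis 166.30 dir 164.24 25 0.06487811451321979
```

1.9 mm to contact, plus ~0.4 mm push: 2.4 mm, in small steps.

>>> carry_out(moves=[[[0,0,0,0,-0.02,0,-1],[0,0,0,0,-0.02,0,-1],[0,0,0,0,-0.02,0,-1],[0,0,0,0,0,0,-1],[0,0,0,0,0,0,-1]]])

```text
time: 10.83
tool_pos: [0.5641, 0.065, 0.0786]
tool_rot: [0.0, 0.991, -0.134, -0.0]
contact_force: [-1.0, -2.3, 0.6]
gripper_width: -0.0
```

```bash
python3 - <<'E'
from st import *
print(rel([.5651,.0645,.0805])*40,'mm')
E
python3 v.py 10; python3 c.py 10 2>/dev/null
```

```text
t 10.83 p [0.5641 0.065  0.0786] F [-1.  -2.3  0.6] xaxis deg -15.35 zaxis [-0.    -0.001 -1.   ]
[ 1.12  0.24 -1.88] mm
t 10.83 p [0.5641 0.065  0.0786] F [-1.  -2.3  0.6] xaxis deg -15.35 zaxis [-0.    -0.001 -1.   ]
scene idx ang about axis 166.15 dir 165.98 25 0.0917597346561831
scene tab ang about axis 166.31 dir 164.47 25 0.07802059630130051
```

Index moved 0.42°; now agreeing within ~0.2°. Back off and go to the key.

>>> carry_out(moves=[[[0,0,0,0,0.2,0,-1],[0,0,0,0,0.4,0,-1],[0,0,0,0,0.4,-0.3,-1],[0,0,0,0,0.5,-0.6,-1],[0,0,0,0,0.7,-0.5,-1],[0,0,0,0,0.6,0,-1],[0,0,0,0,0.2,0,-1],[0,0,0,0,0,0,-1]]])

```text
time: 11.6
tool_pos: [0.532, -0.0519, 0.1348]
tool_rot: [-0.0, 0.991, -0.135, 0.0]
contact_force: [-0.0, 0.4, 0.1]
gripper_width: -0.002
```

```bash
python3 - <<'E'
from st import *
print(rel([.5134,-.0525,.09]))
E
python3 v.py 11; python3 c.py 11
```

```text
t 11.6 p [ 0.532  -0.0519  0.1348] F [-0.   0.4  0.1] xaxis deg -15.52 zaxis [ 0.  0. -1.]
[-0.444  0.139  1.12 ]
t 11.6 p [ 0.532  -0.0519  0.1348] F [-0.   0.4  0.1] xaxis deg -15.52 zaxis [ 0.  0. -1.]
scene idx ang about axis 166.06 dir 166.37 25 0.07914961927936448
scene tab ang about axis 166.30 dir 164.35 25 0.060961362949169505
top idx ang about axis 167.16 dir 166.49 25 0.13659097329331696
top tab ang about axis 167.10 dir 167.04 25 0.2248273832355748
```

>>> carry_out(moves=[[[0,0,0,-0.24,0.08,0.2,-1],[0,0,0,-0.2,0.06,0.4,-1],[0,0,0,0,0,0.5,-1],[0,0,0,0,0,0.4,-1],[0,0,0,0,0,0.15,-1],[0,0,0,0,0,0,-1],[0,0,0,0,0,0,-1]]])

```text
time: 12.28
tool_pos: [0.5139, -0.0504, 0.0684]
tool_rot: [-0.0, 0.991, -0.133, -0.0]
contact_force: [0.1, -0.3, 0.3]
gripper_width: 0.003
```

```bash
python3 - <<'E'
from st import *
print(rel([.5134,-.0525,.0617])*40)
E
python3 v.py 12
```

```text
t 12.28 p [ 0.5139 -0.0504  0.0684] F [ 0.1 -0.3  0.3] xaxis deg -15.29 zaxis [-0.001  0.    -1.   ]
[0.08 2.16 6.68]
t 12.28 p [ 0.5139 -0.0504  0.0684] F [ 0.1 -0.3  0.3] xaxis deg -15.29 zaxis [-0.001  0.    -1.   ]
```

View pics/scene12.png

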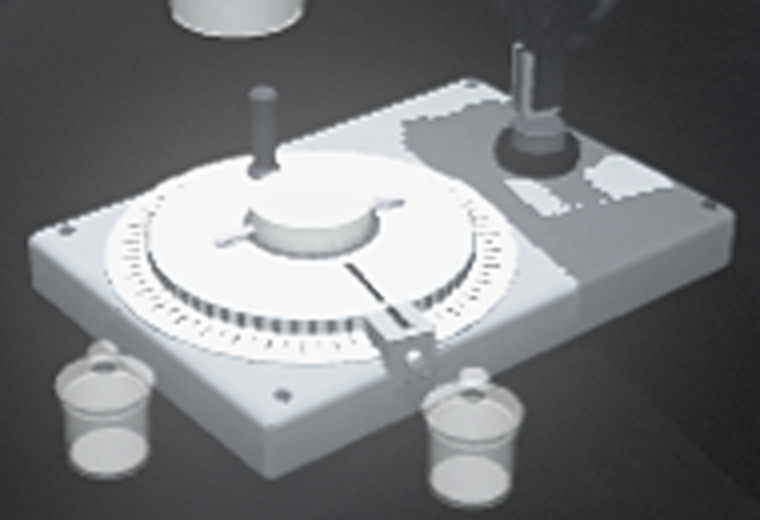

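Fingertips are just above the key (zoomed (540,115)); correct 2 mm sideways and press in small steps, watching the force.

>>> carry_out(moves=[[[0,0,0,0,0.05,0.08,-1],[0,0,0,0,0,0.06,-1],[0,0,0,0,0,0.04,-1],[0,0,0,0,0,0.04,-1],[0,0,0,0,0,0,-1],[0,0,0,0,0,0,-1]]])

```text
time: 12.88
tool_pos: [0.5137, -0.0533, 0.0603]
tool_rot: [0.0, 0.991, -0.134, 0.0]
contact_force: [-0.7, -0.8, 3.0]
gripper_width: 0.002
```

>>> carry_out(moves=[[[0,0,0,0,0,0.05,-1],[0,0,0,0,0,0.03,-1],[0,0,0,0,0,0,-1],[0,0,0,0,0,0,-1]]])

```text
time: 13.22
tool_pos: [0.5138, -0.0533, 0.0571]
tool_rot: [0.0, 0.991, -0.134, 0.0]
contact_force: [-0.6, -1.1, 3.6]
gripper_width: 0.002
```

>>> carry_out(moves=[[[0,0,0,0,0,0.03,-1],[0,0,0,0,0,0.02,-1],[0,0,0,0,0,0,-1],[0,0,0,0,0,0,-1]]])

```text
time: 13.55
tool_pos: [0.5138, -0.0533, 0.056]
tool_rot: [0.0, 0.991, -0.133, 0.0]
contact_force: [-2.7, -0.5, 10.8]
gripper_width: -0.001
```

>>> carry_out(moves=[[[0,0,0,0,0,0.02,-1],[0,0,0,0,0,0,-1],[0,0,0,0,0,0,-1]]])

```text
time: 13.8
tool_pos: [0.5139, -0.0533, 0.0559]
tool_rot: [0.0, 0.991, -0.133, 0.0]
contact_force: [-4.9, 0.6, 14.8]
gripper_width: -0.001
```

>>> carry_out(moves=[[[0,0,0,0,0,-0.1,-1],[0,0,0,0,0,-0.15,-1],[0,0,0,0,0,-0.3,-1],[0,0,0,0,0,-0.8,-1],[0,0,0,0,0.5,-0.8,-1],[0,0,0,0,0.9,0,-1],[0,0,0,-0.2,0.9,0,-1],[0,0,0,-0.2,0.9,0,-1]]])

```text
time: 14.47
tool_pos: [0.4637, -0.1731, 0.1409]
tool_rot: [0.0, 0.991, -0.133, 0.001]
contact_force: [-0.0, 0.1, -1.0]
gripper_width: -0.006
```

>>> carry_out(moves=[[[0,0,0,-0.2,0.9,0,-1],[0,0,0,0,0.4,0,-1],[0,0,0,0,0,0,-1],[0,0,0,0,0,0,-1]]])

```text
time: 14.8
tool_pos: [0.4421, -0.2204, 0.1397]
tool_rot: [-0.001, 0.991, -0.135, -0.0]
contact_force: [0.1, -0.1, 0.6]
gripper_width: -0.0
```

```bash
python3 v.py 13; python3 c.py 13; python3 - <<'E'
from h import *
import pickle
f=pickle.load(open('f13.pkl','rb'))['top'];print('key z',np.median([(lambda od:(od[0]+od[1]*f['z_map'][v,u])[2])(ray(f,u,v)) for u in range(311,317) for v in range(214,220)]))
a=pickle.load(open('f0.pkl','rb'))['top']['frame'].astype(int);d=abs(a-f['frame']).max(2)
for n,(x0,y0,x1,y1) in dict(b1=(180,217,203,238),b2=(225,266,248,290),sp=(226,157,306,170)).items():print(n,(d[y0:y1,x0:x1]>40).sum())
E
```

```text
t 14.8 p [ 0.4421 -0.2204  0.1397] F [ 0.1 -0.1  0.6] xaxis deg -15.47 zaxis [-0.     0.001 -1.   ]
scene idx ang about axis 166.08 dir 166.46 25 0.07596236020824511
scene tab ang about axis 166.29 dir 164.59 25 0.07089075234625161
top idx ang about axis 167.16 dir 166.42 25 0.1444581824443207
top tab ang about axis 167.13 dir 166.97 25 0.23431094885449963
key z 0.06173956950507109
b1 0
b2 0
sp 0
```

View pics/scene13.png

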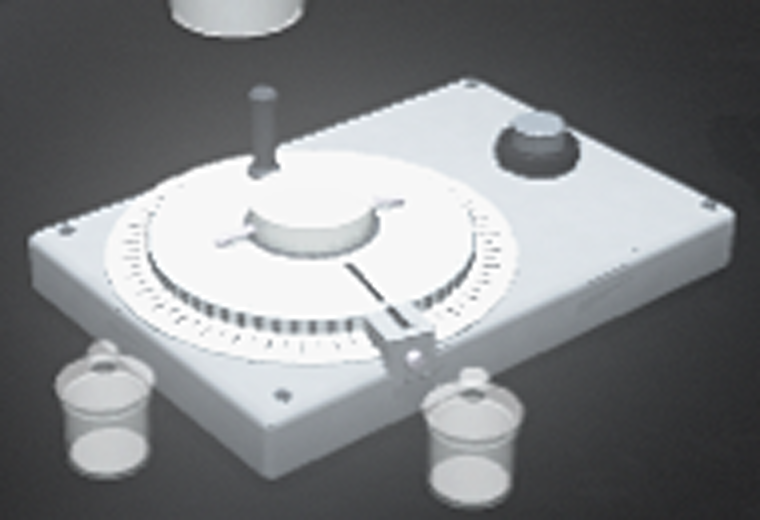

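The lines are collinear (index at zoomed (365,282), tab line at (398,316)), the key is back up, and the bottles and spatula have not moved.

```bash
python3 -c "
from h import *
print(ticket.job_done())"
```

```text
the job is handed in; nothing more can be done
None
```

The stage is set, the key was pressed afterwards, and the job is handed in at about 15 s of the 48 s allowed.

- **Stage:** I turned it about 77° anticlockwise by pushing the peg with the shut fingertips. After backing off to check, I gave it one more nudge of 0.4°. The contact force read under about 3 N throughout.
- **Key:** I pressed it until it stopped. The fingertip was then at 55.9 mm, against a key top of 61.7 mm, so about 5.8 mm of the nominal 6 mm travel. The force had risen to about 15 N. I then let it come back up.

Last checks:
- **Line agreement:** measured about the axis, the index and tab lines agree to 0.03° in the top view and 0.2° in the scene view. The separate line-direction fits differ by 0.5° (top) to 1.9° (scene). I gave these less weight because the tab line is short.
- **Key height:** its top is back at 61.7 mm.
- **Bottles and spatula:** the top picture shows no change from the start.
- **Robot:** it is clear of everything.

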